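# Pack the service tray

### The job

Pack the plywood service tray for a repair call. Lay the hinged case flat and stand the solder spool on its flange, end to end in the tray's long bay, both right down on the bay floor, and stand the alcohol bottle upright on the cork pad in the free cell. Keep the bottle upright all the way, leave the small jar in its cell and do not disturb the side cutter and the tape roll on the bench.

Things in the scene. Friction and masses are not known exactly. Their poses are not given: they have to be found in the camera images.
- tray: low open plywood tray, 151 x 180 mm outside, fixed to the bench; origin at the centre of its underside, x across, y along it. Floor 4 mm thick; long walls and dividers 5 mm thick, tops 24 mm above the bench; end boards (y = +-84 to 90 mm) 57 mm high with hand slots. The -x half, nearer the robot, is one undivided bay; the +x half two cells, parted at y = 0
- bay (a point): centre of the bay's floor (tray x = -40.5 mm, y = 0, z = 4 mm), axes as the tray's; the bay is 60 mm wide in x, 168 mm long in y between the end boards, 20 mm deep
- pad: thin cork disc, 58 mm across and 3 mm thick, on the floor of the free cell, at its centre (tray x = 32.5 mm, y = +43 or -43 mm: which one varies); each cell is 76 mm in x by 81.5 mm in y; origin at the centre of its underside
- jar: small jar with screw lid, 37 mm across, 30 mm tall, already standing in the other cell; origin at the centre of its underside; leave it
- case: hinged, shut plastic case, 50 (x) x 105 (y) mm, 36 mm tall, 0.09 kg, lying flat; origin at the centre of its underside, y along its length. The lid, 42 mm wide, starts 23 mm up and stays shut; a 16 mm wide tab at the middle of the -x side stands out 4 mm at 23 to 28 mm height. Grip across the width, high enough to clear the tray's walls
- spool: wire spool standing on its flange, 56 mm across, 45 mm tall, about 0.28 kg; origin at the centre of its underside
- bottle: round alcohol bottle with a narrower neck and flat stopper, standing upright, 64 mm across the body, 132 mm tall, about 0.19 kg; origin at the centre of its underside; grip the body 50 to 80 mm up
- cutter: side cutter lying on the bench, 55 x 134 x 12 mm, bystander; origin at the centre of its underside
- tape: roll of tape lying on the bench, 46 mm across, 19 mm high, bystander; origin at the centre of its underside
Mind the look-alikes: they are no part of the job. Of the things that look like the bottle, take the one that is nearest to the robot's base at the start. What is shaped like the spool but purple is not meant.

How it is judged:
At the end, for the whole second after the job is handed in: Case flat (0.06 rad), along the bay (0.25 rad), on its floor (-3 to +4 mm), within 18 mm across and 36 mm along of bay centre; spool upright on the floor likewise, within 10 and 62 mm; bottle upright (0.1 rad), within 15 mm of pad centre, origin 0 to 7 mm above the pad's; all at rest (x of case in the frame of bay between -0.018 and 0.018 m and y of case in the frame of bay between -0.036 and 0.036 m and z of case in the frame of bay between -0.003 and 0.004 m and angle between each of case, spool's own z axis and vertical below 0.06 rad and angle between the y axis of case and the y axis of tray, either way round below 0.25 rad and x of spool in the frame of bay between -0.01 and 0.01 m and y of spool in the frame of bay between -0.062 and 0.062 m and z of spool in the frame of bay between -0.003 and 0.004 m and horizontal distance between bottle and pad below 0.015 m and z of bottle in the frame of pad between 0 and 0.007 m and angle between bottle's own z axis and vertical below 0.1 rad and linear speed of each of case, spool, bottle below 0.02 m/s); the robot touches nothing.
It fails at once if the bottle is tipped by more than 0.5 rad (angle between bottle's own z axis and vertical above 0.5 rad).
It fails at once if the jar is moved by more than 30 mm or tipped (distance of jar from where it was at the start of the episode above 0.03 m or angle between jar's own z axis and vertical above 0.6 rad).
It fails at once if the side cutter is moved by more than 30 mm or tipped (distance of cutter from where it was at the start of the episode above 0.03 m or angle between cutter's own z axis and vertical above 0.6 rad).
It fails at once if the tape roll is moved by more than 30 mm or tipped (distance of tape from where it was at the start of the episode above 0.03 m or angle between tape's own z axis and vertical above 0.6 rad).
It also fails if it takes over 72 s, if anything falls off the work surface, if the arm or the gripper's body presses on something with over 40 N, if the wrist force passes 120 N, or if a joint passes its speed limit or range.

### The arm

A 7-joint arm with a two-finger parallel gripper is mounted at the origin on a cart in front of the work surface, level with it; the furniture and walls round the work are solid. World frame = base frame: x ahead of the robot, y to its left, z up, the work surface at z = 0. Lengths are in m, angles in rad, forces in N, time in s.
With the tool pointing down it reaches from about 0.35 to 0.9 m from the base axis. Payload 19.9 kg.
Tool frame: the origin (TCP) lies between the finger pads; the fingertips stand 19 mm ahead of it and the grasp point (between the pads) is the TCP; z points along the fingers, y is the line along which they close (so a half turn about z gives the same grasp; the last joint's range is limited). The gripper opens to 85 mm and grips with 20 to 120 N. Pads are 22 mm wide; open, the fingers measure 114 mm over their backs; the gripper's body (76 mm by 85 mm) begins 54 mm behind the grasp point. The pads swing forward as they close: fully open they stand 13 mm farther back than shut.
Start: joints at [1.202, 0.417, -0.01, 1.614, 0.005, 1.111, -0.053], TCP at [0.201, -0.592, 0.25] pointing down, gripper open.
Joint ranges: [-2.81, 2.81], [-0.39, 2.02], [-1.27, 1.25], [0.06, 2.57], [-1.19, 4.33], [0.19, 2], [-2.82, 2.82]. Speed limits (rad/s): [1.89, 1.89, 2.39, 2.39, 3.01, 3.01, 3.01].

### API

Orientations are given as a unit quaternion [w, x, y, z].
In Python, from rig import observe, optics, arm gives the robot as it stands.
- The arm moves only by the tool carry_out, never from a script. Its argument "series" is a list of rows, each an object with "rot": the turn, a rotation vector about the tool's x, y, z normalised to -1 to 1, where 1 is 60 degrees, a list of three; "linear": the shift along the tool's x, y, z normalised to -1 to 1, where 1 is 0.5 m, a list of three; "claw": the opening, from -1 (shut) to 1 (fully open), so that 0 is half open. A call has 1 to 12 rows; each row is the pose to reach, as a shift and turn from the pose commanded when the call began, along the tool's axes at that moment; what a row does not reach only later rows make up. A row lasts 1/8 s, in which the tool goes at most 62.5 mm and 10.7 degrees, less where a joint would pass 70% of its speed; a pose out of reach is approached as far as the arm can. A call with a number of a shift or a turn outside -1 to 1 is refused whole. A call with a gripper value outside its range is refused whole. The fingers move at their own pace and stop on an object; "force" is the grip in N (left out, the last holds). Time passes only in rows, so rows that repeat a pose let the fingers close. It gives the time, the measured TCP pose, the force, the opening and the grip force at its end, in the units of the state.
- observe(): the state, without advancing time (a new reading comes with each control period).
- optics.capture(name): name is "scene" or "top"; returns the picture (480x640x3 uint8, red, green, blue); there is no depth.
- optics.calibration(name): a dict with "K" (3x3 intrinsics, pixels), "camera_from_world" (4x4, takes a point from world to camera coordinates). Camera axes: x right, y down, z forward; pixel columns grow to the right and rows downward; lengths in m; the calibration is good to about 2 mm. A picture is of the moment at which its call begins. calibration takes no time and is no camera call.
- arm.close_job(): hands the job in; it is judged then, once.
The state is a dict: "t": time; "joint_pos": joint angles; "dq": joint speeds; "tau": joint torques, N m; "tcp_pos": TCP position; "tool_rot": TCP orientation; "wrist_force": force on the tool from outside, world axes, zero at the start; "moment": the same for the moment, N m; "opening": finger opening in m; "grasp_force": force on a finger pad.
Only numpy, scipy, OpenCV 4.12 (cv2) and the standard library are available. Lean on these libraries where they do the work, as an engineer would, in place of code of your own. Each camera call takes 0.05 s, during which the arm holds its last target. There are 200 camera calls.

## Working session

There is one attempt and no reset: what is moved stays moved. The work goes in short steps, Python scripts to look and compute and a tool call to move; the robot and the scene stay as the last step left them, time stands still between calls to the robot, and variables do not carry over. Pictures are saved under pics/ and viewed, at most 10 in all, crops included, and the job is handed in when it is done.

Besides the shell and the picture viewer there is one more tool, called after "Call:" as a command line: name --argument value ..., lists and objects as JSON in quotes. carry_out: Moves the arm, as the interface text tells. Its arguments: {"type":"object","properties":{"series":{"type":"array"},"force":{"type":"number"}},"required":["series"]}

```bash
mkdir -p pics
cat > h.py <<'E'
import numpy as np, cv2
from rig import observe, optics, arm
def cap(n,f=None):
    im=optics.capture(n)
    if f: cv2.imwrite(f'pics/{f}.png',im[:,:,::-1])
    return im
def ray(n,u,v,z):
    c=optics.calibration(n);K=np.array(c['K']);T=np.array(c['camera_from_world'])
    R=T[:3,:3];t=T[:3,3];o=-R.T@t
    d=R.T@np.linalg.solve(K,[u,v,1.]);return o+d*(z-o[2])/d[2]
def proj(n,p):
    c=optics.calibration(n);T=np.array(c['camera_from_world']);q=np.array(c['K'])@(T[:3,:3]@np.array(p)+T[:3,3]);return q[:2]/q[2]
E
python3 - <<'E'
from h import *
cap('top','t0');cap('scene','s0')
s=observe();print({k:np.round(v,3) for k,v in s.items()})
for n in('top','scene'):
    c=optics.calibration(n);T=np.array(c['camera_from_world']);print(n,np.round(-T[:3,:3].T@T[:3,3],3),np.array(c['K'])[0],np.round(T[:3,:3],2).tolist())
E
```

```text
{'t': np.float64(0.1), 'joint_pos': array([ 1.202,  0.418, -0.01 ,  1.614,  0.005,  1.111, -0.053]), 'dq': array([ 0.001, -0.002, -0.001, -0.003, -0.   ,  0.   ,  0.   ]), 'tau': array([ 1.0000e-03, -8.6583e+01,  6.8000e-01, -4.3564e+01,  1.9000e-02,
        5.0000e-03,  0.0000e+00]), 'tcp_pos': array([ 0.201, -0.591,  0.25 ]), 'tool_rot': array([-0.001,  0.987,  0.163, -0.   ]), 'wrist_force': array([-0.269,  0.077, -0.212]), 'moment': array([ 0.047, -0.011,  0.037]), 'grasp_force': np.float64(0.0), 'opening': np.float64(0.086)}
top [ 0.437 -0.016  1.113] [460.82064282   0.         309.31967963] [[-0.01, -1.0, -0.01], [-0.99, 0.01, -0.11], [0.11, 0.01, -0.99]]
scene [-0.046  0.275  0.596] [439.31021919   0.         325.84280799] [[-0.44, -0.9, 0.01], [-0.57, 0.27, -0.77], [0.69, -0.35, -0.63]]
```

View pics/t0.png

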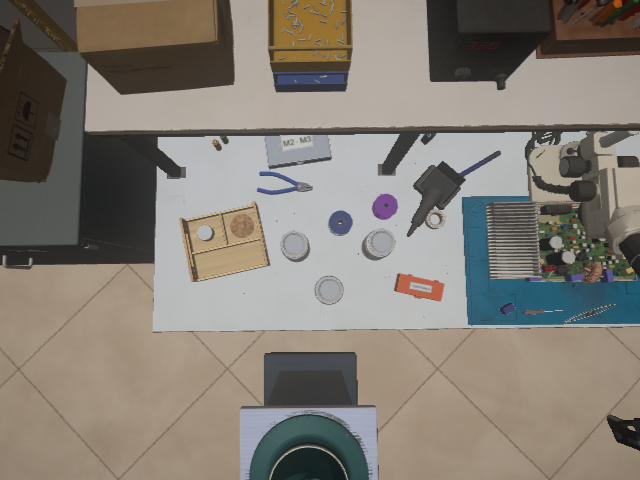

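View pics/s0.png

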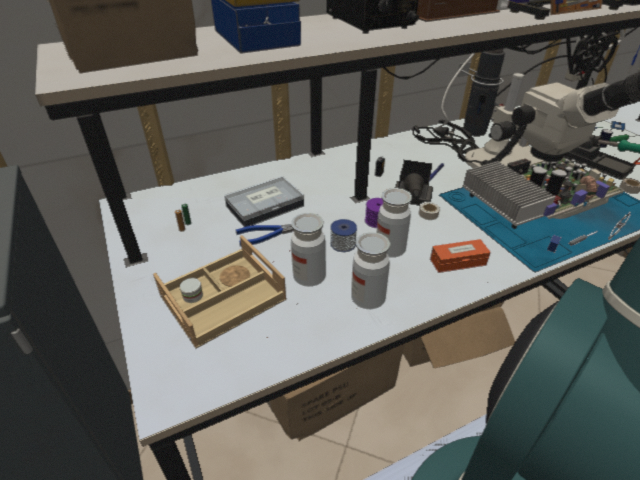

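The top view shows the tray at about (225,243), with the jar at (205,232) and the pad at (242,226). The bottles are at (294,246), (329,290) and (379,243), and (329,290) is the nearest to the base. The blue spool is at (340,223), the purple one at (385,206) and the orange case at (419,287). The cutter is at (285,184) and the tape at (435,219).

Run:
```python
from h import *
im=cv2.imread('pics/t0.png')
c=im[185:320,170:450];cv2.imwrite('pics/t0c.png',cv2.resize(c,None,fx=2.8,fy=2.8,interpolation=cv2.INTER_CUBIC))
hsv=cv2.cvtColor(im,cv2.COLOR_BGR2HSV)
def blob(lo,hi,box):
    m=cv2.inRange(hsv,lo,hi);k=np.zeros_like(m);x0,y0,x1,y1=box;k[y0:y1,x0:x1]=m[y0:y1,x0:x1]
    cs,_=cv2.findContours(k,cv2.RETR_EXTERNAL,cv2.CHAIN_APPROX_NONE);return max(cs,key=cv2.contourArea)
c=blob((3,120,80),(15,255,255),(380,260,460,310));r=cv2.minAreaRect(c);print('case',r)
b=cv2.boxPoints(r)
for p in b:print(np.round(ray('top',*p,.03)[:2],4))
print(np.round(ray('top',*r[0],.03),4))
c=blob((105,80,40),(130,255,255),(320,200,362,245));(u,v),rad=cv2.minEnclosingCircle(c);print('spool',u,v,rad,ray('top',u,v,.043))
c=blob((10,40,60),(28,255,255),(170,195,280,290));r=cv2.minAreaRect(c);print('tray',r)
for p in cv2.boxPoints(r):print(p,np.round(ray('top',*p,.0)[:2],4),np.round(ray('top',*p,.05)[:2],4))
for p in [(294,246),(329,290),(379,243)]: print(ray('top',*p,.132))
```

```text
case ((419.25946044921875, 287.5022888183594), (46.24673843383789, 20.459030151367188), 13.495734214782715)
[ 0.4148 -0.206 ]
[ 0.4608 -0.2187]
[ 0.4345 -0.3225]
[ 0.3888 -0.3094]
[ 0.4246 -0.2642  0.03  ]
spool 340.28570556640625 221.85714721679688 11.343534469604492 [ 0.57948333 -0.08251708  0.043     ]
tray ((223.2740478515625, 241.50587463378906), (65.82147216796875, 80.62576293945312), 77.19573211669922)
[176.66992 218.34772] [0.599  0.3143] [0.5917 0.2995]
[255.29076 200.47934] [0.6407 0.1221] [0.6316 0.1159]
[269.87817 264.66403] [0.4832 0.0866] [0.4811 0.082 ]
[191.25734 282.5324 ] [0.4426 0.2759] [0.4423 0.2628]
[0.51688628 0.0228811  0.132     ]
[ 0.42280257 -0.05029391  0.132     ]
[ 0.52105831 -0.15866658  0.132     ]
```

View pics/t0c.png

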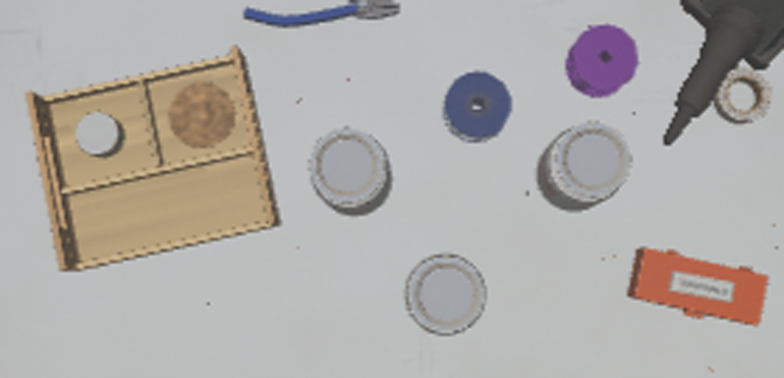

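Tray corners and dividers are visible: the yaw is about 12°, the pad is at crop (202,114) and the jar at (99,134). The case latch faces the robot. Next I zoom on the tray in both views to pick points.

Run:
```python
from h import *
a=cv2.imread('pics/t0.png')[195:290,175:275];b=cv2.imread('pics/s0.png')[230:345,155:290]
A=cv2.resize(a,None,fx=4,fy=4,interpolation=cv2.INTER_CUBIC);B=cv2.resize(b,None,fx=2.9,fy=2.9,interpolation=cv2.INTER_CUBIC)
A=cv2.resize(a,None,fx=5,fy=5,interpolation=cv2.INTER_CUBIC)
cv2.imwrite('pics/tt.png',A);
B=cv2.resize(b,None,fx=5,fy=5,interpolation=cv2.INTER_CUBIC);cv2.imwrite('pics/ts.png',B)
```

```text
(no output)
```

View pics/tt.png

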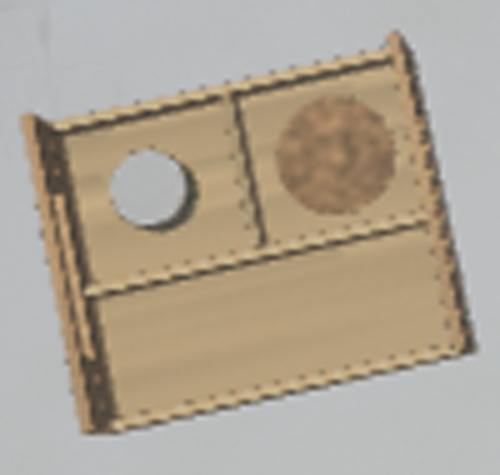

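View pics/ts.png

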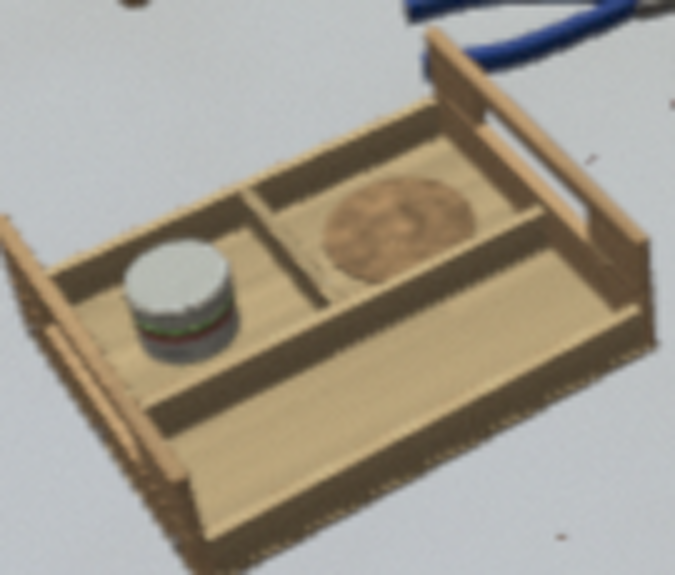

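The top crop shows the left board's outer top corners at (22,117) and (82,432), and the pad centre at (336,155). The scene crop shows the pad centre at (400,230), and the near outer corner of the right board at (648,240) for its top and (655,347) for its bottom.

```bash
cat >> h.py <<'E'
def w2t(dp,yaw,q):  # helper: world shift dp & yaw change (rad) -> normalised row in tool axes
    from scipy.spatial.transform import Rotation as R
    r=R.from_quat([q[1],q[2],q[3],q[0]]);return np.round(r.inv().apply(dp)/.5,4),np.round(r.inv().apply([0,0,yaw])/np.radians(60),4)
def goto(p,phi):
    "print row from current measured pose to world TCP p with tool x at phi deg, tool down"
    from scipy.spatial.transform import Rotation as R
    s=observe();q=s['tool_rot'];r=R.from_quat([q[1],q[2],q[3],q[0]])
    f=np.radians(phi);g=R.from_matrix(np.array([[np.cos(f),np.sin(f),0],[np.sin(f),-np.cos(f),0],[0,0,-1]]))
    print('lin',np.round(r.inv().apply(np.array(p)-s['tcp_pos'])/.5,4),'rot',np.round((r.inv()*g).as_rotvec()/np.radians(60),4))
E
python3 - <<'E'
from h import *
from scipy.optimize import least_squares
P=[('top',(22,117),(75.5,90,57)),('top',(82,432),(-75.5,90,57)),('top',(336,155),(32.5,-43,7)),('scene',(400,230),(32.5,-43,7)),('scene',(648,240),(-75.5,-90,57)),('scene',(655,347),(-75.5,-90,0)),('top',(475,352),(-75.5,-90,0)),('scene',(208,540),(-75.5,84,24)),('scene',(640,310),(-75.5,-84,24))]
O={'top':(175,195),'scene':(155,230)}
uv=[((np.array(c)+.5)/5-.5+O[n]) for n,c,_ in P]
def f(v):
    c,s=np.cos(v[2]),np.sin(v[2]);r=[]
    for (n,_,t),o in zip(P,uv):
        t=np.array(t)/1000;w=ray(n,*o,t[2])[:2];r+=list(w-v[:2]-[c*t[0]-s*t[1],s*t[0]+c*t[1]])
    return np.array(r)*1000
s=least_squares(f,[.54,.2,.2],loss='soft_l1',f_scale=2,x_scale=[.1,.1,1]);v=s.x;print(v,np.degrees(v[2]));print(f(v).reshape(-1,2).round(1))
c,q=np.cos(v[2]),np.sin(v[2])
for nm,t in dict(bay=(-.0405,0),pad=(.0325,-.043),case=(-.0405,.0295),spool=(-.0405,-.054)).items():print(nm,np.round(v[:2]+[c*t[0]-q*t[1],q*t[0]+c*t[1]],4))
# bottle in scene: nearest
goto((.425,-.264,.15),76)
E
```

```text
[0.53673445 0.19112475 0.20337817] 11.65271090211063
[[-1.1 -2.5]
 [ 1.2 -2.4]
 [ 0.9 -1.7]
 [-2.5  0.9]
 [-1.2  2.3]
 [ 1.1  1.6]
 [ 1.4 -0.4]
 [-0.6  0.1]
 [ 0.1  1.3]]
bay [0.4971 0.1829]
pad [0.5772 0.1556]
case [0.4911 0.2118]
spool [0.508  0.1301]
lin [ 0.6348 -0.4757  0.1999] rot [-1.000e-03 -5.000e-04 -9.536e-01]
```

Call:
carry_out --series '[{"linear": [0.635, -0.476, 0.2], "rot": [0, 0, -0.953], "claw": 0.8}, {"linear": [0.635, -0.476, 0.2], "rot": [0, 0, -0.953], "claw": 0.8}, {"linear": [0.635, -0.476, 0.2], "rot": [0, 0, -0.953], "claw": 0.8}, {"linear": [0.635, -0.476, 0.2], "rot": [0, 0, -0.953], "claw": 0.8}, {"linear": [0.635, -0.476, 0.2], "rot": [0, 0, -0.953], "claw": 0.8}, {"linear": [0.635, -0.476, 0.2], "rot": [0, 0, -0.953], "claw": 0.8}, {"linear": [0.635, -0.476, 0.2], "rot": [0, 0, -0.953], "claw": 0.8}, {"linear": [0.635, -0.476, 0.2], "rot": [0, 0, -0.953], "claw": 0.8}, {"linear": [0.635, -0.476, 0.2], "rot": [0, 0, -0.953], "claw": 0.8}, {"linear": [0.635, -0.476, 0.2], "rot": [0, 0, -0.953], "claw": 0.8}, {"linear": [0.635, -0.476, 0.2], "rot": [0, 0, -0.953], "claw": 0.8}]'

```text
t: 1.48
tcp_pos: [0.4248, -0.2649, 0.1504]
tool_rot: [0.0, 0.789, 0.615, -0.0]
wrist_force: [-0.4, -0.7, 0.2]
opening: 0.0769
grasp_force: 0.0
```

Run:
```python
from h import *
im=cap('scene','s1')
hsv=cv2.cvtColor(cv2.imread('pics/s0.png'),cv2.COLOR_BGR2HSV)
m=cv2.inRange(hsv,(3,120,60),(15,255,255));m[:, :400]=0;m[:230]=0;m[290:]=0;m[:,520:]=0
cs,_=cv2.findContours(m,cv2.RETR_EXTERNAL,cv2.CHAIN_APPROX_NONE);c=max(cs,key=cv2.contourArea)
h=cv2.convexHull(c);print(cv2.approxPolyDP(h,3,True).reshape(-1,2).tolist())
# predicted case outline from top estimate
a=np.radians(-14.1);
for z in(.0,.023,.036):
  w=.021 if z>.03 else .025
  print(z,[np.round(proj('scene',[.4246+np.cos(a)*x-np.sin(a)*y,-.264+np.sin(a)*x+np.cos(a)*y,z])).tolist() for x,y in((-w,-.0525),(-w,.0525),(w,.0525),(w,-.0525))])
cv2.imwrite('pics/s1c.png',cv2.resize(cv2.cvtColor(im,cv2.COLOR_RGB2BGR)[130:300,380:580],None,fx=3,fy=3))
s=observe();print(s['t'],s['tcp_pos'],s['opening'],s['wrist_force'])
goto((.4246,-.264,.06),75.9)
```

```text
[[489, 251], [485, 264], [439, 271], [431, 259], [434, 246], [480, 240]]
0.0 [[488.0, 267.0], [439.0, 274.0], [429.0, 257.0], [476.0, 251.0]]
0.023 [[491.0, 258.0], [441.0, 265.0], [431.0, 249.0], [479.0, 242.0]]
0.036 [[491.0, 252.0], [441.0, 259.0], [433.0, 245.0], [481.0, 239.0]]
1.525 [ 0.42488328 -0.26469966  0.15036326] 0.07691798303189537 [-0.14218605 -0.16313405 -0.44790786]
lin [ 0.0012 -0.0009  0.1807] rot [0.     0.0001 0.0001]
```

View pics/s1c.png

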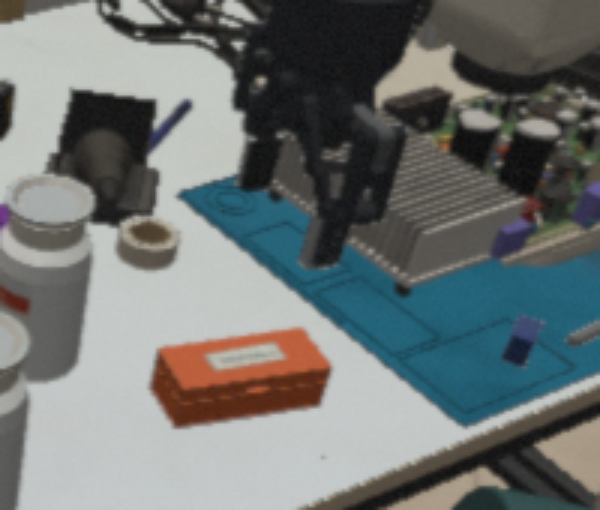

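Run:
```python
from h import *
s=observe();p=s['tcp_pos'];d=np.array([np.sin(np.radians(75.9)),-np.cos(np.radians(75.9)),0])
for z in(-.019,-.01):
  for k in(-1,1):
    for t in(-.011,.011):print(z,k,proj('scene',p+d*k*.0385+np.array([d[1],-d[0],0])*t+[0,0,z]).round(1))
```

```text
-0.019 -1 [477.2 221.9]
-0.019 -1 [488.5 220.4]
-0.019 1 [458.1 198. ]
-0.019 1 [468.7 196.7]
-0.01 -1 [478.3 217.8]
-0.01 -1 [489.8 216.3]
-0.01 1 [459. 194.]
-0.01 1 [469.7 192.8]
```

Call:
carry_out --series '[{"linear": [0.001, -0.001, 0.1], "rot": [0, 0, 0], "claw": 0.5}, {"linear": [0.001, -0.001, 0.208], "rot": [0, 0, 0], "claw": 0.5}, {"linear": [0.001, -0.001, 0.208], "rot": [0, 0, 0], "claw": 0.5}, {"linear": [0.001, -0.001, 0.208], "rot": [0, 0, 0], "claw": -0.4}, {"linear": [0.001, -0.001, 0.208], "rot": [0, 0, 0], "claw": -0.4}, {"linear": [0.001, -0.001, 0.208], "rot": [0, 0, 0], "claw": -0.4}, {"linear": [0.001, -0.001, 0.208], "rot": [0, 0, 0], "claw": -0.4}, {"linear": [0.001, -0.001, 0.208], "rot": [0, 0, 0], "claw": -0.4}]' --force 40

```text
t: 2.52
tcp_pos: [0.4257, -0.2642, 0.0485]
tool_rot: [0.001, 0.788, 0.615, 0.0]
wrist_force: [-2.1, 2.1, 11.4]
opening: 0.0404
grasp_force: 41.4
```

Call:
carry_out --series '[{"linear": [0, 0, -0.08], "rot": [0, 0, 0], "claw": -0.4}, {"linear": [0, 0, -0.2], "rot": [0, 0, 0], "claw": -0.4}, {"linear": [0, 0, -0.335], "rot": [0, 0, 0], "claw": -0.4}, {"linear": [0, 0, -0.335], "rot": [0, 0, 0], "claw": -0.4}]'

```text
t: 3.02
tcp_pos: [0.4266, -0.2645, 0.2197]
tool_rot: [0.004, 0.788, 0.615, 0.001]
wrist_force: [-0.3, -0.1, -1.7]
opening: 0.0406
grasp_force: 41.3
```

Run:
```python
from h import *
im=cap('scene');s=observe();p=s['tcp_pos'];print(s['t'],p,s['opening'],s['grasp_force'],s['wrist_force'])
u,v=proj('scene',p).astype(int);print(u,v)
cv2.imwrite('pics/s2c.png',cv2.resize(cv2.cvtColor(im,cv2.COLOR_RGB2BGR)[v-60:v+80,u-90:u+90],None,fx=3.5,fy=3.5))
goto((.4911,.2118,.215),101.65)
```

```text
3.075 [ 0.42582344 -0.26430065  0.21782256] 0.040200847963750605 41.26073241233826 [-0.32274837  0.09200547 -1.16908442]
483 167
lin [ 0.9554 -0.1046  0.0024] rot [ 0.0049  0.0039 -0.4284]
```

View pics/s2c.png

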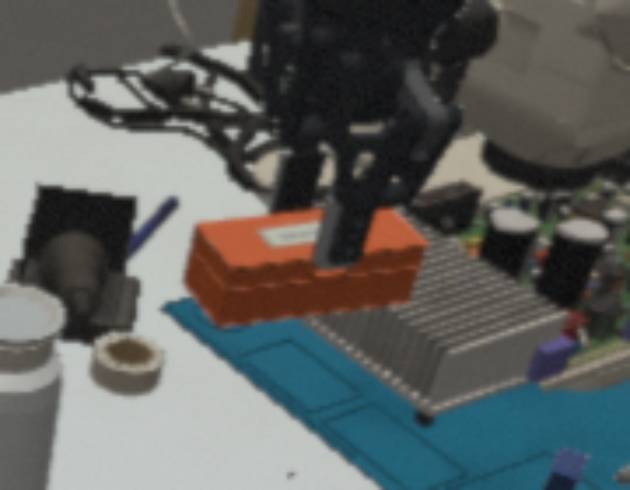

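The case is held level by its lid, with the finger near the case middle. I now move above the bay.

Call:
carry_out --series '[{"linear": [0.9554, -0.1046, 0], "rot": [0, 0, -0.429], "claw": -0.4}, {"linear": [0.9554, -0.1046, 0], "rot": [0, 0, -0.429], "claw": -0.4}, {"linear": [0.9554, -0.1046, 0], "rot": [0, 0, -0.429], "claw": -0.4}, {"linear": [0.9554, -0.1046, 0], "rot": [0, 0, -0.429], "claw": -0.4}, {"linear": [0.9554, -0.1046, 0], "rot": [0, 0, -0.429], "claw": -0.4}, {"linear": [0.9554, -0.1046, 0], "rot": [0, 0, -0.429], "claw": -0.4}, {"linear": [0.9554, -0.1046, 0], "rot": [0, 0, -0.429], "claw": -0.4}, {"linear": [0.9554, -0.1046, 0], "rot": [0, 0, -0.429], "claw": -0.4}, {"linear": [0.9554, -0.1046, 0], "rot": [0, 0, -0.429], "claw": -0.4}, {"linear": [0.9554, -0.1046, 0], "rot": [0, 0, -0.429], "claw": -0.4}, {"linear": [0.9554, -0.1046, 0], "rot": [0, 0, -0.429], "claw": -0.4}, {"linear": [0.9554, -0.1046, 0.09], "rot": [0, 0, -0.429], "claw": -0.4}]'

```text
t: 4.58
tcp_pos: [0.4918, 0.2121, 0.1706]
tool_rot: [0.002, 0.632, 0.775, 0.002]
wrist_force: [1.3, 0.4, -2.5]
opening: 0.0407
grasp_force: 41.3
```

Run:
```python
from h import *
goto((.4911,.2118,.08),101.65)
s=observe();print(s['t'],s['tcp_pos'],s['opening'],s['grasp_force'])
```

```text
lin [-0.0002 -0.0025  0.1812] rot [ 0.0052  0.     -0.0012]
4.575 [0.49183287 0.21206589 0.17059418] 0.040688183248592365 41.25408053398132
```

Call:
carry_out --series '[{"linear": [0, -0.0015, 0.11], "rot": [0.005, 0, 0], "claw": -0.4}, {"linear": [0, -0.0015, 0.11], "rot": [0.005, 0, 0], "claw": -0.4}, {"linear": [0, -0.0015, 0.11], "rot": [0.005, 0, 0], "claw": -0.4}]'

```text
t: 4.95
tcp_pos: [0.49, 0.2126, 0.1156]
tool_rot: [-0.001, 0.632, 0.775, -0.001]
wrist_force: [0.7, 0.5, -0.4]
opening: 0.0402
grasp_force: 41.4
```

Run:
```python
from h import *
a=cap('top','t3');b=cap('scene','s3');s=observe();print(s['t'],s['tcp_pos'])
A=cv2.resize(a[190:295,170:280],None,fx=3.8,fy=3.8,interpolation=cv2.INTER_CUBIC);B=cv2.resize(b[185:345,155:290],None,fx=2.5,fy=2.5,interpolation=cv2.INTER_CUBIC)[:399]
A=A[:399];B=cv2.copyMakeBorder(B,0,max(0,A.shape[0]-B.shape[0]),0,0,0);A=A[:B.shape[0]]
cv2.imwrite('pics/c3.png',np.hstack([A,B])[:,:,::-1])
hs=cv2.cvtColor(a,cv2.COLOR_RGB2HSV);m=cv2.inRange(hs,(3,140,80),(13,255,255));m[:190]=0;m[300:]=0;m[:,:170]=0;m[:,300:]=0
c=max(cv2.findContours(m,0,1)[0],key=cv2.contourArea);r=cv2.minAreaRect(c);print(r,ray('top',*r[0],s['tcp_pos'][2]-.017))
```

```text
5.05 [0.49032353 0.21271669 0.11602612]
((226.1500244140625, 256.45001220703125), (19.922346115112305, 13.28156566619873), 71.56504821777344) [0.49832884 0.17393832 0.09902612]
```

View pics/c3.png

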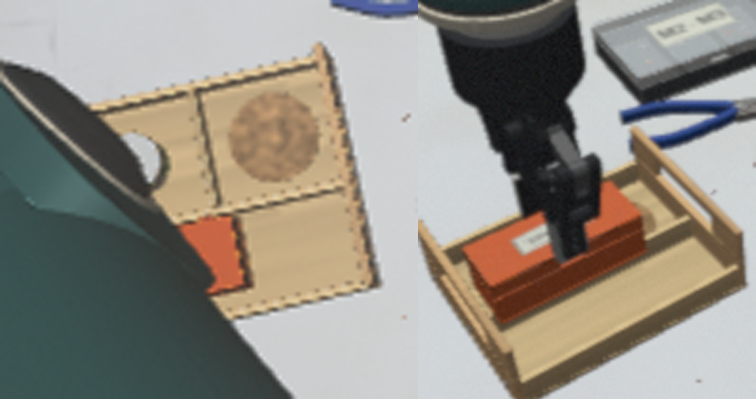

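The case is over the bay. In the top view its right end edge runs from crop (240,215) to (250,288). In the scene view its lower near corners are at crop (500,322) and (645,258).

```bash
cat >> h.py <<'E'
TR=np.array([.5367,.1911]);TY=.2034
def tray(w):
    c,s=np.cos(TY),np.sin(TY);d=np.array(w[:2])-TR;return np.round(1000*np.array([c*d[0]+s*d[1],-s*d[0]+c*d[1]]),1)
def world(x,y):
    c,s=np.cos(TY),np.sin(TY);return TR+np.array([c*x-s*y,s*x+c*y])/1000
E
python3 - <<'E'
from h import *
print('tcp',tray([.4903,.2127]))
for x,y in((240,215),(250,288)):print(tray(ray('top',170+x/3.8,190+y/3.8,.092)))
for x,y in((500,322),(645,258)):print(tray(ray('scene',155+(x-418)/2.5,185+y/2.5,.0693)))
# tray landmarks same pictures: right board inner top? divider T corner, bay wall
for x,y,z in((218,206,.024),(345,183,.024),(378,285,.0),):print('top',tray(ray('top',170+x/3.8,190+y/3.8,z)))
for x,y,z in((520,390,.024),(737,268,.024),(745,285,0)):print('sc',tray(ray('scene',155+(x-418)/2.5,185+y/2.5,z)))
E
```

```text
tcp [-41.1  30.5]
[-22.2 -27.4]
[-65.2 -24.7]
[-63.1  83.8]
[-69.3 -16.1]
top [-5.9 -4.7]
top [ -8.7 -85.2]
top [-74.1 -90.4]
sc [-81.9  87.7]
sc [-76.3 -82. ]
sc [-74.2 -88.9]
```

Call:
carry_out --series '[{"linear": [0, 0, 0.04], "rot": [0, 0, 0], "claw": -0.4}, {"linear": [0, 0, 0.08], "rot": [0, 0, 0], "claw": -0.4}, {"linear": [0, 0, 0.1], "rot": [0, 0, 0], "claw": -0.4}, {"linear": [0, 0, 0.116], "rot": [0, 0, 0], "claw": -0.4}, {"linear": [0, 0, 0.116], "rot": [0, 0, 0], "claw": -0.4}]'

```text
t: 5.68
tcp_pos: [0.4886, 0.2125, 0.0553]
tool_rot: [-0.002, 0.631, 0.776, -0.002]
wrist_force: [1.2, 0.4, -0.5]
opening: 0.0404
grasp_force: 41.4
```

Call:
carry_out --series '[{"linear": [0, 0, 0.004], "rot": [0, 0, 0], "claw": -0.4}, {"linear": [0, 0, 0.008], "rot": [0, 0, 0], "claw": -0.4}, {"linear": [0, 0, 0.008], "rot": [0, 0, 0], "claw": -0.4}, {"linear": [0, 0, 0.008], "rot": [0, 0, 0], "claw": -0.4}]'

```text
t: 6.18
tcp_pos: [0.4891, 0.2125, 0.0526]
tool_rot: [-0.001, 0.631, 0.776, -0.002]
wrist_force: [-5.2, -3.0, 13.5]
opening: 0.0405
grasp_force: 42.9
```

Call:
carry_out --series '[{"linear": [0.004, 0, -0.002], "rot": [0, 0, 0], "claw": -0.4}, {"linear": [0.006, 0, -0.002], "rot": [0, 0, 0], "claw": -0.4}, {"linear": [0.006, 0, -0.002], "rot": [0, 0, 0], "claw": -0.4}]'

```text
t: 6.55
tcp_pos: [0.4891, 0.2128, 0.0528]
tool_rot: [-0.0, 0.632, 0.775, -0.003]
wrist_force: [2.8, -14.7, 2.2]
opening: 0.0403
grasp_force: 41.7
```

Call:
carry_out --series '[{"linear": [-0.003, 0, 0], "rot": [0, 0, 0], "claw": 0.3}, {"linear": [-0.003, 0, 0], "rot": [0, 0, 0], "claw": 0.3}, {"linear": [-0.003, 0, 0], "rot": [0, 0, 0], "claw": 0.3}, {"linear": [-0.003, 0, -0.08], "rot": [0, 0, 0], "claw": 0.3}, {"linear": [-0.003, 0, -0.2], "rot": [0, 0, 0], "claw": 0.3}, {"linear": [-0.003, 0, -0.32], "rot": [0, 0, 0], "claw": 0.3}, {"linear": [-0.003, 0, -0.32], "rot": [0, 0, 0], "claw": 0.3}]'

```text
t: 7.42
tcp_pos: [0.4909, 0.2151, 0.217]
tool_rot: [0.0, 0.631, 0.776, 0.001]
wrist_force: [0.7, -0.9, 0.1]
opening: 0.0557
grasp_force: 0.0
```

Run:
```python
from h import *
s=observe();print(s['t'],s['tcp_pos'])
im=cv2.imread('pics/s0.png')
hs=cv2.cvtColor(im,cv2.COLOR_BGR2HSV);m=cv2.inRange(hs,(105,90,40),(130,255,255));k=np.zeros_like(m);k[210:255,328:360]=m[210:255,328:360]
c=max(cv2.findContours(k,0,1)[0],key=cv2.contourArea);e=cv2.boundingRect(c);print(e,cv2.minEnclosingCircle(c))
for z in(.043,.045):print([proj('scene',[.5795+.028*np.cos(a),-.0825+.028*np.sin(a),z]).round(1).tolist() for a in np.arange(0,6.28,1.57)])
goto((.5795,-.0825,.2),80)
```

```text
7.425 [0.49093734 0.2151336  0.21696009]
(332, 220, 24, 16) ((343.5, 227.0), 11.884963989257812)
[[337.7, 219.3], [331.9, 230.2], [350.5, 234.3], [355.8, 223.1]]
[[337.7, 218.6], [331.9, 229.5], [350.5, 233.5], [355.9, 222.4]]
lin [-0.6188  0.0526  0.0337] rot [ 0.0013 -0.0008  0.3619]
```

Call:
carry_out --series '[{"linear": [-0.619, 0.053, 0.034], "rot": [0, 0, 0.362], "claw": 0.85}, {"linear": [-0.619, 0.053, 0.034], "rot": [0, 0, 0.362], "claw": 0.85}, {"linear": [-0.619, 0.053, 0.034], "rot": [0, 0, 0.362], "claw": 0.85}, {"linear": [-0.619, 0.053, 0.034], "rot": [0, 0, 0.362], "claw": 0.85}, {"linear": [-0.619, 0.053, 0.034], "rot": [0, 0, 0.362], "claw": 0.85}, {"linear": [-0.619, 0.053, 0.034], "rot": [0, 0, 0.362], "claw": 0.85}, {"linear": [-0.619, 0.053, 0.034], "rot": [0, 0, 0.362], "claw": 0.85}, {"linear": [-0.619, 0.053, 0.034], "rot": [0, 0, 0.362], "claw": 0.85}, {"linear": [-0.619, 0.053, 0.18], "rot": [0, 0, 0.362], "claw": 0.85}, {"linear": [-0.619, 0.053, 0.18], "rot": [0, 0, 0.362], "claw": 0.85}]'

```text
t: 8.68
tcp_pos: [0.5757, -0.0826, 0.12]
tool_rot: [-0.003, 0.766, 0.643, -0.004]
wrist_force: [0.4, 0.1, 0.2]
opening: 0.0785
grasp_force: 0.0
```

Run:
```python
from h import *
s=observe();print(s['t'],s['tcp_pos'],s['opening'])
goto((.5795,-.0825,.044),80)
a=cap('top','t4');b=cap('scene','s4')
# case check with scene
hs=cv2.cvtColor(b,cv2.COLOR_RGB2HSV);m=cv2.inRange(hs,(3,120,60),(15,255,255));m[:,300:]=0
c=max(cv2.findContours(m,0,1)[0],key=cv2.contourArea);print(cv2.approxPolyDP(cv2.convexHull(c),2.5,True).reshape(-1,2).tolist())
P=lambda X,Y,Z:proj('scene',[*world(X,Y),Z]).round(1).tolist()
print('pred lid',[P(-40.5+x,31.5+y,.04) for x,y in((-21,-52.5),(-21,52.5),(21,52.5),(21,-52.5))])
A=cv2.resize(a[190:295,170:280],None,fx=3.8,fy=3.8,interpolation=cv2.INTER_CUBIC);B=cv2.resize(b[185:345,155:290],None,fx=2.5,fy=2.5,interpolation=cv2.INTER_CUBIC)
n=min(len(A),len(B));cv2.imwrite('pics/c4.png',np.hstack([A[:n],B[:n]])[:,:,::-1])
```

```text
8.675 [ 0.57571507 -0.08262077  0.1199537 ] 0.07845920849714816
lin [0.0018 0.009  0.1518] rot [-0.0097  0.0017  0.0013]
[[238, 285], [247, 296], [249, 306], [195, 334], [183, 310], [234, 284]]
pred lid [[247.8, 296.3], [190.7, 325.4], [179.8, 309.7], [235.8, 282.6]]
```

View pics/c4.png

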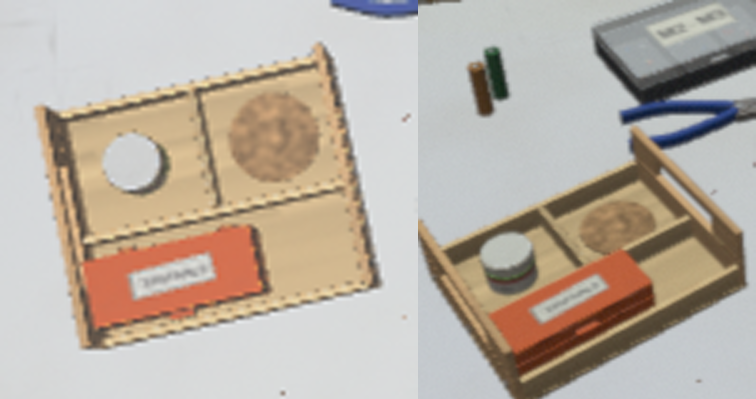

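The case sits flat in the bay against the left board, and the jar is untouched. Next is the spool grasp.

Call:
carry_out --series '[{"linear": [0.001, 0.003, 0.08], "rot": [0, 0, 0], "claw": 0.85}, {"linear": [0.001, 0.003, 0.153], "rot": [0, 0, 0], "claw": 0.85}, {"linear": [0.001, 0.003, 0.153], "rot": [0, 0, 0], "claw": 0.85}, {"linear": [0.001, 0.003, 0.153], "rot": [0, 0, 0], "claw": 0.85}, {"linear": [0.001, 0.003, 0.153], "rot": [0, 0, 0], "claw": 0.0}, {"linear": [0.001, 0.003, 0.153], "rot": [0, 0, 0], "claw": 0.0}, {"linear": [0.001, 0.003, 0.153], "rot": [0, 0, 0], "claw": 0.0}, {"linear": [0.001, 0.003, 0.153], "rot": [0, 0, 0], "claw": 0.0}, {"linear": [0.001, 0.003, 0.153], "rot": [0, 0, 0], "claw": 0.0}]' --force 60

```text
t: 9.9
tcp_pos: [0.5798, -0.0838, 0.0484]
tool_rot: [-0.0, 0.766, 0.643, -0.002]
wrist_force: [-6.1, -0.5, 23.5]
opening: 0.0535
grasp_force: 58.4
```

Call:
carry_out --series '[{"linear": [0, 0, -0.06], "rot": [0, 0, 0], "claw": 0.0}, {"linear": [0, 0, -0.15], "rot": [0, 0, 0], "claw": 0.0}, {"linear": [0, 0, -0.26], "rot": [0, 0, 0], "claw": 0.0}, {"linear": [0, 0, -0.34], "rot": [0, 0, 0], "claw": 0.0}, {"linear": [0, 0, -0.34], "rot": [0, 0, 0], "claw": 0.0}]'

```text
t: 10.52
tcp_pos: [0.581, -0.0836, 0.2198]
tool_rot: [0.001, 0.766, 0.643, -0.001]
wrist_force: [0.0, 0.1, -3.5]
opening: 0.0532
grasp_force: 64.7
```

Run:
```python
from h import *
s=observe();p=s['tcp_pos'];print(s['t'],p,s['opening'],s['wrist_force'],s['grasp_force'])
print(world(-40.5,-53.5));goto((*world(-40.5,-53.5),.214),101.65)
```

```text
10.525 [ 0.58100463 -0.08355137  0.21983495] 0.05315222874923185 [ 0.00570532  0.126891   -3.49547523] 64.71934709697962
[0.50784191 0.13052186]
lin [ 0.3962 -0.2186  0.0106] rot [ 3.000e-04  2.300e-03 -3.613e-01]
```

Call:
carry_out --series '[{"linear": [0.396, -0.219, 0], "rot": [0, 0, -0.361], "claw": 0.0}, {"linear": [0.396, -0.219, 0], "rot": [0, 0, -0.361], "claw": 0.0}, {"linear": [0.396, -0.219, 0], "rot": [0, 0, -0.361], "claw": 0.0}, {"linear": [0.396, -0.219, 0], "rot": [0, 0, -0.361], "claw": 0.0}, {"linear": [0.396, -0.219, 0], "rot": [0, 0, -0.361], "claw": 0.0}, {"linear": [0.396, -0.219, 0], "rot": [0, 0, -0.361], "claw": 0.0}, {"linear": [0.396, -0.219, 0], "rot": [0, 0, -0.361], "claw": 0.0}, {"linear": [0.396, -0.219, 0.1], "rot": [0, 0, -0.361], "claw": 0.0}, {"linear": [0.396, -0.219, 0.185], "rot": [0, 0, -0.361], "claw": 0.0}, {"linear": [0.396, -0.219, 0.185], "rot": [0, 0, -0.361], "claw": 0.0}, {"linear": [0.396, -0.219, 0.185], "rot": [0, 0, -0.361], "claw": 0.0}]'

```text
t: 11.9
tcp_pos: [0.5067, 0.1305, 0.1252]
tool_rot: [-0.001, 0.632, 0.775, -0.001]
wrist_force: [-0.4, -0.6, -2.8]
opening: 0.0531
grasp_force: 64.7
```

Run:
```python
from h import *
b=cap('scene','s5');s=observe();print(s['t'],s['tcp_pos'],tray(s['tcp_pos']),s['wrist_force'],s['opening'])
cv2.imwrite('pics/c5.png',cv2.resize(b[175:345,155:300],None,fx=3.5,fy=3.5,interpolation=cv2.INTER_CUBIC)[:,:,::-1])
```

```text
11.95 [0.50687092 0.13058302 0.12553214] [-41.4 -53.2] [ 0.76010235  0.62727224 -3.1895581 ] 0.05313223022389605
```

View pics/c5.png

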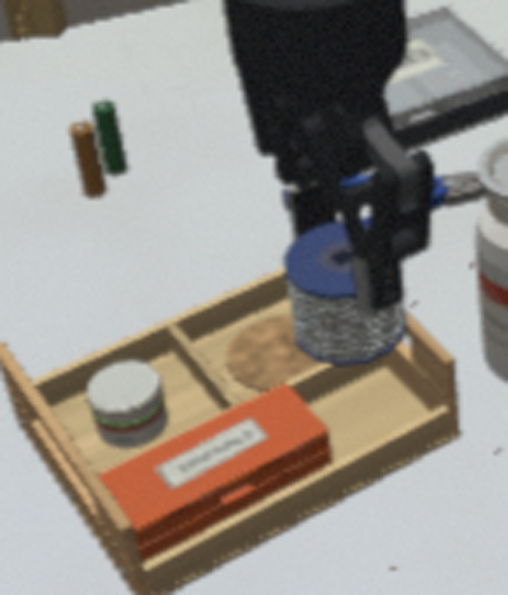

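The spool hangs upright over the right end of the bay. Its lower flange spans crop x 293 to 405 with its bottom at y 362. The case is flat in the bay.

Run:
```python
from h import *
for y in(-50,-53,-56):
  for x in (-41,):
    q=np.array([proj('scene',[*(world(x,y)+.028*np.array([np.cos(a),np.sin(a)])),.077]) for a in np.arange(0,6.28,.05)])
    print(y,'L',q[:,0].min().round(1),'R',q[:,0].max().round(1),'B',q[:,1].max().round(1),'T',q[:,1].min().round(1))
print('meas L',155+293/3.5,'R',155+405/3.5,'B',175+362/3.5)
b=cv2.imread('pics/s5.png');hs=cv2.cvtColor(b,cv2.COLOR_BGR2HSV);m=cv2.inRange(hs,(100,70,30),(135,255,255))
k=m[235:285,230:280];ys,xs=np.nonzero(k);print('mask L',xs.min()+230,'R',xs.max()+230,'B',ys.max()+235)
for r in range(255,282,2):
  x=np.nonzero(m[r,230:280])[0];print(r,x.min()+230 if len(x) else None,x.max()+230 if len(x) else None,end='; ')
```

```text
-50 L 237.8 R 270.5 B 278.5 T 256.4
-53 L 239.4 R 272.0 B 277.8 T 255.7
-56 L 240.9 R 273.4 B 277.0 T 255.1
meas L 238.71428571428572 R 270.7142857142857 B 278.42857142857144
mask L 237 R 266 B 275
255 239 255; 257 241 256; 259 245 255; 261 None None; 263 None None; 265 None None; 267 None None; 269 None None; 271 None None; 273 None None; 275 265 265; 277 None None; 279 None None; 281 None None;
```

Call:
carry_out --series '[{"linear": [-0.003, 0.001, 0.04], "rot": [0, 0, 0], "claw": 0.0}, {"linear": [-0.003, 0.001, 0.08], "rot": [0, 0, 0], "claw": 0.0}, {"linear": [-0.003, 0.001, 0.095], "rot": [0, 0, 0], "claw": 0.0}, {"linear": [-0.003, 0.001, 0.106], "rot": [0, 0, 0], "claw": 0.0}, {"linear": [-0.003, 0.001, 0.112], "rot": [0, 0, 0], "claw": 0.0}, {"linear": [-0.003, 0.001, 0.112], "rot": [0, 0, 0], "claw": 0.0}]'

```text
t: 12.7
tcp_pos: [0.507, 0.1294, 0.0679]
tool_rot: [-0.001, 0.632, 0.775, -0.001]
wrist_force: [4.9, 1.9, -5.5]
opening: 0.0526
grasp_force: 65.3
```

Call:
carry_out --series '[{"linear": [0, 0.002, 0.01], "rot": [0, 0, 0], "claw": 0.0}, {"linear": [0, 0.002, 0.02], "rot": [0, 0, 0], "claw": 0.0}, {"linear": [0, 0.002, 0.028], "rot": [0, 0, 0], "claw": 0.0}, {"linear": [0, 0.002, 0.032], "rot": [0, 0, 0], "claw": 0.0}, {"linear": [0, 0.002, 0.032], "rot": [0, 0, 0], "claw": 0.0}]'

```text
t: 13.32
tcp_pos: [0.5074, 0.1296, 0.0525]
tool_rot: [-0.001, 0.632, 0.775, -0.002]
wrist_force: [-4.1, -1.0, 20.0]
opening: 0.0533
grasp_force: 67.7
```

Call:
carry_out --series '[{"linear": [0, 0, -0.003], "rot": [0, 0, 0], "claw": 0.6}, {"linear": [0, 0, -0.003], "rot": [0, 0, 0], "claw": 0.6}, {"linear": [0, 0, -0.003], "rot": [0, 0, 0], "claw": 0.6}, {"linear": [0, 0, -0.05], "rot": [0, 0, 0], "claw": 0.6}, {"linear": [0, 0, -0.15], "rot": [0, 0, 0], "claw": 0.6}, {"linear": [0, 0, -0.27], "rot": [0, 0, 0], "claw": 0.6}, {"linear": [0, 0, -0.37], "rot": [0, 0, 0], "claw": 0.6}, {"linear": [0, 0, -0.37], "rot": [0, 0, 0], "claw": 0.6}]'

```text
t: 14.32
tcp_pos: [0.5095, 0.1298, 0.2401]
tool_rot: [0.0, 0.632, 0.775, -0.0]
wrist_force: [-0.1, 0.5, -1.0]
opening: 0.0681
grasp_force: 0.0
```

Run:
```python
from h import *
s=observe();print(s['t'],s['tcp_pos'])
im=cv2.imread('pics/t0.png');g=cv2.cvtColor(im,cv2.COLOR_BGR2GRAY)
hs=cv2.cvtColor(im,cv2.COLOR_BGR2HSV)
c=cv2.HoughCircles(cv2.resize(g[265:315,300:360],None,fx=6,fy=6,interpolation=cv2.INTER_CUBIC),cv2.HOUGH_GRADIENT,1,30,param1=80,param2=20,minRadius=45,maxRadius=110)
for x,y,r in c[0][:4]:
  u,v=300+x/6,265+y/6;print(u,v,r/6, [ray('top',u,v,z).round(4)[:2] for z in(.1,.132)])
# scene vertical axis of the bottle: edges per row
b=cv2.cvtColor(cv2.imread('pics/s0.png'),cv2.COLOR_BGR2GRAY)
for r in(265,270,280,290,295):
  d=np.abs(np.diff(b[r,340:400].astype(int)));print(r,[(340+i,d[i]) for i in np.nonzero(d>25)[0]])
for z in(.04,.06,.08):
  q=np.array([proj('scene',[.4228+.032*np.cos(a),-.0503+.032*np.sin(a),z]) for a in np.arange(0,6.28,.05)]);i,j=q[:,0].argmin(),q[:,0].argmax();print(z,q[i].round(1),q[j].round(1))
```

```text
14.325 [0.50954887 0.12983369 0.24013424]
329.08334 290.08334 14.650001 [array([ 0.4222, -0.0516]), array([ 0.4226, -0.0505])]
329.58334 295.41666 9.616667 [array([ 0.4106, -0.0525]), array([ 0.4115, -0.0513])]
323.41666 288.75 9.066667 [array([ 0.4252, -0.0393]), array([ 0.4256, -0.0385])]
265 [(np.int64(351), np.int64(35)), (np.int64(352), np.int64(32)), (np.int64(358), np.int64(29)), (np.int64(385), np.int64(30)), (np.int64(388), np.int64(38)), (np.int64(389), np.int64(44))]
270 [(np.int64(351), np.int64(48)), (np.int64(352), np.int64(39)), (np.int64(388), np.int64(62)), (np.int64(389), np.int64(26))]
280 [(np.int64(350), np.int64(26)), (np.int64(351), np.int64(41)), (np.int64(387), np.int64(58))]
290 [(np.int64(350), np.int64(42)), (np.int64(351), np.int64(44)), (np.int64(385), np.int64(34)), (np.int64(386), np.int64(48))]
295 [(np.int64(350), np.int64(44)), (np.int64(351), np.int64(37)), (np.int64(385), np.int64(63))]
0.04 [351.4 279.8] [387.1 282.2]
0.06 [352.  271.7] [388.3 274.1]
0.08 [352.5 263.4] [389.4 265.7]
```

Run:
```python
from h import *
goto((.4224,-.0508,.24),85)
print(ray('top',310,132,.35),proj('top',[.7,0,.35]))
```

```text
lin [-0.3187 -0.2435  0.0004] rot [0.0003 0.0006 0.2771]
[ 0.69420765 -0.0145816   0.35      ] [301.4383348  128.83652113]
```

Call:
carry_out --series '[{"linear": [-0.319, -0.2435, 0], "rot": [0, 0, 0.277], "claw": 1}, {"linear": [-0.319, -0.2435, 0], "rot": [0, 0, 0.277], "claw": 1}, {"linear": [-0.319, -0.2435, 0], "rot": [0, 0, 0.277], "claw": 1}, {"linear": [-0.319, -0.2435, 0], "rot": [0, 0, 0.277], "claw": 1}, {"linear": [-0.319, -0.2435, 0], "rot": [0, 0, 0.277], "claw": 1}, {"linear": [-0.319, -0.2435, 0], "rot": [0, 0, 0.277], "claw": 1}, {"linear": [-0.319, -0.2435, 0], "rot": [0, 0, 0.277], "claw": 1}, {"linear": [-0.319, -0.2435, 0.08], "rot": [0, 0, 0.277], "claw": 1}, {"linear": [-0.319, -0.2435, 0.13], "rot": [0, 0, 0.277], "claw": 1}, {"linear": [-0.319, -0.2435, 0.13], "rot": [0, 0, 0.277], "claw": 1}, {"linear": [-0.319, -0.2435, 0.13], "rot": [0, 0, 0.277], "claw": 1}]'

```text
t: 15.7
tcp_pos: [0.4214, -0.051, 0.1732]
tool_rot: [-0.001, 0.737, 0.676, -0.002]
wrist_force: [-0.5, -0.2, 0.3]
opening: 0.0852
grasp_force: 0.0
```

Run:
```python
from h import *
s=observe();print(s['t'],s['tcp_pos'],s['opening'])
goto((.4224,-.0508,.082),85)
# tray check, scene picture
a=cap('top','t6');b=cap('scene','s6')
hs=cv2.cvtColor(a,cv2.COLOR_RGB2HSV);m=cv2.inRange(hs,(105,80,40),(130,255,255));k=np.zeros_like(m);k[225:285,215:285]=m[225:285,215:285]
cs=cv2.findContours(k,0,1)[0]
if cs:
  c=max(cs,key=cv2.contourArea);(u,v),r=cv2.minEnclosingCircle(c);print('spool top',u,v,r,tray(ray('top',u,v,.049)))
hs=cv2.cvtColor(b,cv2.COLOR_RGB2HSV);m=cv2.inRange(hs,(105,80,30),(130,255,255));k=np.zeros_like(m);k[240:320,220:290]=m[240:320,220:290]
c=max(cv2.findContours(k,0,1)[0],key=cv2.contourArea);(u,v),(w,h),_=cv2.fitEllipse(c);print(u,v,w,h,tray(ray('scene',u,v,.049)))
```

```text
15.7 [ 0.42144749 -0.05100739  0.17323494] 0.08519660381383648
lin [0.0008 0.0027 0.1825] rot [-0.0042  0.0012  0.0011]
spool top 248.91378784179688 253.8275909423828 11.365629196166992 [-41.5 -53.2]
256.54010009765625 279.8034973144531 20.44893455505371 29.22640609741211 [-44.1 -49.9]
```

Call:
carry_out --series '[{"linear": [0, 0.002, 0.06], "rot": [0, 0, 0], "claw": 1}, {"linear": [0, 0.002, 0.12], "rot": [0, 0, 0], "claw": 1}, {"linear": [0, 0.002, 0.16], "rot": [0, 0, 0], "claw": 1}, {"linear": [0, 0.002, 0.181], "rot": [0, 0, 0], "claw": 1}, {"linear": [0, 0.002, 0.181], "rot": [0, 0, 0], "claw": 1}]'

```text
t: 16.42
tcp_pos: [0.4215, -0.0516, 0.0821]
tool_rot: [-0.001, 0.737, 0.676, -0.002]
wrist_force: [-0.2, 0.0, 0.4]
opening: 0.085
grasp_force: 0.0
```

No contact on the way down. I close gently.

Call:
carry_out --series '[{"linear": [0, 0, 0], "rot": [0, 0, 0], "claw": 0.3}, {"linear": [0, 0, 0], "rot": [0, 0, 0], "claw": 0.3}, {"linear": [0, 0, 0], "rot": [0, 0, 0], "claw": 0.3}, {"linear": [0, 0, 0], "rot": [0, 0, 0], "claw": 0.3}, {"linear": [0, 0, 0], "rot": [0, 0, 0], "claw": 0.3}]' --force 40

```text
t: 17.05
tcp_pos: [0.4221, -0.0518, 0.0829]
tool_rot: [-0.001, 0.737, 0.676, -0.002]
wrist_force: [-0.3, 0.2, 9.4]
opening: 0.0606
grasp_force: 40.9
```

Call:
carry_out --series '[{"linear": [0, 0, -0.03], "rot": [0, 0, 0], "claw": 0.3}, {"linear": [0, 0, -0.1], "rot": [0, 0, 0], "claw": 0.3}, {"linear": [0, 0, -0.2], "rot": [0, 0, 0], "claw": 0.3}, {"linear": [0, 0, -0.29], "rot": [0, 0, 0], "claw": 0.3}, {"linear": [0, 0, -0.34], "rot": [0, 0, 0], "claw": 0.3}, {"linear": [0, 0, -0.34], "rot": [0, 0, 0], "claw": 0.3}]'

```text
t: 17.8
tcp_pos: [0.4228, -0.0514, 0.2542]
tool_rot: [0.0, 0.737, 0.676, -0.001]
wrist_force: [-0.6, -0.3, -2.0]
opening: 0.0605
grasp_force: 45.2
```

Run:
```python
from h import *
s=observe();print(s['t'],s['tcp_pos'],s['opening'],s['wrist_force'])
w=world(32.5,-43);print(w);goto((*w,.252),101.65)
b=cap('scene','s7');hs=cv2.cvtColor(b,cv2.COLOR_RGB2HSV)
# edges of the held bottle below fingers
g=cv2.cvtColor(b,cv2.COLOR_RGB2GRAY).astype(int);p=s['tcp_pos']
for dz in(-.075,-.055,-.035):
  q=np.array([proj('scene',[p[0]+.032*np.cos(t),p[1]+.032*np.sin(t),p[2]+dz]) for t in np.arange(0,6.28,.05)]);i,j=q[:,0].argmin(),q[:,0].argmax()
  r=int(q[[i,j],1].mean().round());d=np.abs(np.diff(g[r,int(q[i,0])-15:int(q[j,0])+15]));print(r,q[i,0].round(1),q[j,0].round(1),[(int(q[i,0])-15+k,int(d[k])) for k in np.nonzero(d>25)[0]])
```

```text
17.8 [ 0.42281    -0.05142229  0.2541657 ] 0.06053593910554792 [-0.58008568 -0.27958206 -2.01680327]
[0.57721604 0.15555144]
lin [0.4392 0.2717 0.0028] rot [-0.0016  0.0023 -0.2772]
218 356.2 396.4 [(np.int64(355), 40), (np.int64(356), 30), (np.int64(395), 35), (np.int64(409), 49)]
208 356.9 397.8 [(np.int64(355), 45), (np.int64(356), 39), (np.int64(407), 38), (np.int64(409), 32)]
198 357.6 399.3 [(np.int64(349), 36), (np.int64(350), 43), (np.int64(356), 27), (np.int64(398), 52), (np.int64(410), 50), (np.int64(411), 57)]
```

Call:
carry_out --series '[{"linear": [0.06, 0.037, 0], "rot": [0, 0, -0.04], "claw": 0.3}, {"linear": [0.13, 0.08, 0], "rot": [0, 0, -0.08], "claw": 0.3}, {"linear": [0.2, 0.125, 0], "rot": [0, 0, -0.13], "claw": 0.3}, {"linear": [0.27, 0.168, 0], "rot": [0, 0, -0.18], "claw": 0.3}, {"linear": [0.34, 0.21, 0], "rot": [0, 0, -0.22], "claw": 0.3}, {"linear": [0.4, 0.248, 0], "rot": [0, 0, -0.26], "claw": 0.3}, {"linear": [0.439, 0.272, 0], "rot": [0, 0, -0.277], "claw": 0.3}, {"linear": [0.439, 0.272, 0], "rot": [0, 0, -0.277], "claw": 0.3}, {"linear": [0.439, 0.272, 0.08], "rot": [0, 0, -0.277], "claw": 0.3}, {"linear": [0.439, 0.272, 0.16], "rot": [0, 0, -0.277], "claw": 0.3}, {"linear": [0.439, 0.272, 0.2], "rot": [0, 0, -0.277], "claw": 0.3}, {"linear": [0.439, 0.272, 0.2], "rot": [0, 0, -0.277], "claw": 0.3}]'

```text
t: 19.35
tcp_pos: [0.5756, 0.1549, 0.15]
tool_rot: [-0.002, 0.632, 0.775, -0.003]
wrist_force: [1.1, 1.0, -0.4]
opening: 0.0606
grasp_force: 45.0
```

Run:
```python
from h import *
s=observe();print(s['t'],s['tcp_pos'],s['opening'],s['wrist_force'],tray(s['tcp_pos']))
goto((.5772,.1556,.095),101.65)
```

```text
19.35 [0.57560182 0.15490451 0.15004787] 0.06057659215019596 [ 1.06650291  0.98533788 -0.42990385] [ 30.8 -43.3]
lin [0.0007 0.0042 0.1101] rot [-0.0072 -0.0002 -0.0003]
```

Call:
carry_out --series '[{"linear": [0, 0.003, 0.04], "rot": [-0.004, 0, 0], "claw": 0.3}, {"linear": [0, 0.003, 0.08], "rot": [-0.004, 0, 0], "claw": 0.3}, {"linear": [0, 0.003, 0.1], "rot": [-0.004, 0, 0], "claw": 0.3}, {"linear": [0, 0.003, 0.112], "rot": [-0.004, 0, 0], "claw": 0.3}, {"linear": [0, 0.003, 0.116], "rot": [-0.004, 0, 0], "claw": 0.3}, {"linear": [0, 0.003, 0.116], "rot": [-0.004, 0, 0], "claw": 0.3}]'

```text
t: 20.1
tcp_pos: [0.5776, 0.1557, 0.0932]
tool_rot: [-0.0, 0.632, 0.775, -0.0]
wrist_force: [-0.9, -0.2, -2.1]
opening: 0.0603
grasp_force: 45.1
```

Call:
carry_out --series '[{"linear": [0, 0, 0.004], "rot": [0, 0, 0], "claw": 0.3}, {"linear": [0, 0, 0.007], "rot": [0, 0, 0], "claw": 0.3}, {"linear": [0, 0, 0.008], "rot": [0, 0, 0], "claw": 0.3}, {"linear": [0, 0, 0.008], "rot": [0, 0, 0], "claw": 0.3}]'

```text
t: 20.6
tcp_pos: [0.5778, 0.1557, 0.09]
tool_rot: [0.0, 0.632, 0.775, -0.0]
wrist_force: [-4.4, -2.0, 16.6]
opening: 0.0603
grasp_force: 46.7
```

Contact is at 0.090 as expected, so the bottle is on the pad. I release and rise.

Call:
carry_out --series '[{"linear": [0, 0, -0.003], "rot": [0, 0, 0], "claw": 0.6}, {"linear": [0, 0, -0.003], "rot": [0, 0, 0], "claw": 1}, {"linear": [0, 0, -0.003], "rot": [0, 0, 0], "claw": 1}, {"linear": [0, 0, -0.003], "rot": [0, 0, 0], "claw": 1}, {"linear": [0, 0, -0.05], "rot": [0, 0, 0], "claw": 1}, {"linear": [0, 0, -0.12], "rot": [0, 0, 0], "claw": 1}, {"linear": [0, 0, -0.22], "rot": [0, 0, 0], "claw": 1}, {"linear": [0, 0, -0.3], "rot": [0, 0, 0], "claw": 1}, {"linear": [0, 0, -0.3], "rot": [0, 0, 0], "claw": 1}]'

```text
t: 21.72
tcp_pos: [0.5787, 0.1561, 0.2418]
tool_rot: [0.001, 0.632, 0.775, 0.001]
wrist_force: [0.4, -0.1, -0.1]
opening: 0.0854
grasp_force: 0.0
```

Call:
carry_out --series '[{"linear": [-0.5, 0, 0], "rot": [0, 0, 0], "claw": 1}, {"linear": [-0.5, 0, 0], "rot": [0, 0, 0], "claw": 1}, {"linear": [-0.5, 0, 0], "rot": [0, 0, 0], "claw": 1}, {"linear": [-0.5, 0, 0], "rot": [0, 0, 0], "claw": 1}, {"linear": [-0.5, 0, 0], "rot": [0, 0, 0], "claw": 1}, {"linear": [-0.5, 0, 0], "rot": [0, 0, 0], "claw": 1}]'

```text
t: 22.48
tcp_pos: [0.6277, -0.089, 0.238]
tool_rot: [-0.001, 0.632, 0.775, -0.001]
wrist_force: [0.6, 1.2, 0.3]
opening: 0.0854
grasp_force: 0.0
```

Run:
```python
from h import *
s=observe();print(s['t'],s['tcp_pos'])
a=cap('top','t8');b=cap('scene','s8')
g=cv2.cvtColor(a,cv2.COLOR_RGB2GRAY);x0,y0=proj('top',[*world(32.5,-43),.139]).astype(int)
c=cv2.HoughCircles(cv2.resize(g[y0-25:y0+25,x0-25:x0+25],None,fx=6,fy=6,interpolation=cv2.INTER_CUBIC),cv2.HOUGH_GRADIENT,1,20,param1=80,param2=18,minRadius=40,maxRadius=100)
for x,y,r in c[0][:4]:print('bottle top circ',r/6,tray(ray('top',x0-25+x/6,y0-25+y/6,.139)),tray(ray('top',x0-25+x/6,y0-25+y/6,.1)))
gs=cv2.cvtColor(b,cv2.COLOR_RGB2GRAY).astype(int);w=world(32.5,-43)
for z in(.06,.075,.09):
  q=np.array([proj('scene',[w[0]+.032*np.cos(t),w[1]+.032*np.sin(t),z]) for t in np.arange(0,6.28,.05)]);i,j=q[:,0].argmin(),q[:,0].argmax();r=int(q[[i,j],1].mean().round());l=int(q[i,0])-12
  d=np.abs(np.diff(gs[r,l:int(q[j,0])+12]));print(z,r,q[i,0].round(1),q[j,0].round(1),[(l+int(k),int(d[k])) for k in np.nonzero(d>22)[0]])
hs=cv2.cvtColor(b,cv2.COLOR_RGB2HSV)
def el(m,box):
  x,y,X,Y=box;k=np.zeros_like(m);k[y:Y,x:X]=m[y:Y,x:X];return max(cv2.findContours(k,0,1)[0],key=cv2.contourArea)
c=el(cv2.inRange(hs,(105,80,30),(130,255,255)),(220,240,290,320));e=cv2.fitEllipse(c);print('spool',e,tray(ray('scene',*e[0],.049)))
c=el(cv2.inRange(hs,(3,120,60),(15,255,255)),(150,250,280,345));print('case',cv2.approxPolyDP(cv2.convexHull(c),2.5,True).reshape(-1,2).tolist())
d=cv2.absdiff(cv2.imread('pics/s0.png'),b[:,:,::-1]).max(2)
print('diff cutter',(d[218:246,236:290]>60).sum(),'tape',(d[200:220,415:442]>60).sum(),'jar',(d[277:302,178:203]>60).sum())
```

```text
22.475 [ 0.62769006 -0.08899923  0.23799658]
bottle top circ 13.383334 [ 12.2 -59.6] [ 18.2 -54.7]
bottle top circ 13.349999 [ 27.3 -47.8] [ 33.9 -42.4]
bottle top circ 16.566668 [ 32.4 -42.6] [ 39.3 -37. ]
bottle top circ 9.349999 [ 19.9 -52.8] [ 26.3 -47.7]
0.06 254 213.6 248.7 [(210, 28), (211, 54), (212, 30), (251, 47), (252, 28), (254, 43), (255, 24), (257, 31)]
0.075 248 212.3 247.9 [(209, 28), (210, 34), (250, 23), (251, 33)]
0.09 242 211.0 247.1 [(209, 29), (237, 27), (238, 29), (245, 47), (246, 24), (248, 33), (249, 48), (250, 34)]
spool ((256.37042236328125, 279.7606201171875), (20.539642333984375, 29.53046989440918), 84.26309204101562) [-43.9 -49.7]
case [[238, 285], [247, 296], [249, 306], [195, 334], [183, 310]]
diff cutter 78 tape 0 jar 0
```

```bash
python3 -c "
from rig import arm
print(arm.close_job())"
```

```text
the job is handed in; nothing more can be done
None
```

I packed the tray and handed the job in at about 22.5 s of robot time; no verdict came back. In the last camera measurements the case and spool are down in the bay and the bottle stands upright on the pad. The jar and tape show no change, and the few changed pixels at the cutter I put down to the bottle now blocking the view.

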